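# Slide the sealer tin into its stop and unlock the press-and-turn cap

### The arm

A 7-joint arm with a two-finger parallel gripper is mounted at the origin on the work surface. World frame = base frame: x ahead of the robot, y to its left, z up, the work surface at z = 0. Lengths are in m, angles in rad, forces in N, time in s.
With the tool pointing down it reaches from about 0.425 to 0.875 m from the base axis. Payload 4.7 kg.
Tool frame: the origin (TCP) lies at the very end of the fingers, on their centre line; the grasp point (between the pads) lies 19 mm behind it; z points along the fingers, y is the line along which they close (so a half turn about z gives the same grasp; the last joint's range is limited). The gripper opens to 85 mm and grips with 20 to 120 N. Pads are 22 mm wide; open, the fingers measure 114 mm over their backs; the gripper's body (76 mm by 85 mm) begins 54 mm behind the grasp point. The pads swing forward as they close: fully open they stand 13 mm farther back than shut.
Start: joints at [1.332, 0.321, -0.07, 1.45, 0.023, 1.371, -0.057], TCP at [0.163, -0.629, 0.231] pointing down, gripper open.
Joint ranges: [-2.86, 2.86], [-0.3, 2.09], [-1.38, 1.24], [0.06, 2.45], [-1.56, 4.7], [0.09, 2.05], [-2.69, 2.69]. Speed limits (rad/s): [2.57, 2.57, 3.14, 3.14, 3.14, 3.14, 3.14].

### API

Orientations are given as a rotation vector (axis times angle).
In Python, from bench import read_state, snapshot, job gives the robot as it stands. The module is installed in compiled form; this text tells all that it offers.
- The arm moves only by the tool step_arm, never from a script. Its argument "commands" is a list of rows, each a list of 7 numbers: the shift along the tool's x, y, z each as a share of 0.25 m, from -1 to 1, then the turn, a rotation vector about the tool's x, y, z each as a share of 30 degrees, from -1 to 1, then the opening, from -1 (shut) to 1 (fully open), so that 0 is half open. In form: [[tx, ty, tz, wx, wy, wz, claw], ...]. A call has 1 to 12 rows; each row shifts and turns the commanded pose from where the row before left it, along the tool's axes as they then stand; what a row does not reach is not made up. A row lasts 1/12 s, in which the tool goes at most 41.7 mm and 7.16 degrees, less where a joint would pass 70% of its speed; a pose out of reach is approached as far as the arm can. A call with a number of a shift or a turn outside -1 to 1 is refused whole. A call with a gripper value outside its range is refused whole. The fingers move at their own pace and stop on an object; "grip_force" is the grip in N (left out, the last holds). Time passes only in rows, so rows that do not move let the fingers close. It gives the time, the measured TCP pose, the force, the opening and the grip force at its end, in the units of the state.
- read_state(): the state, without advancing time (a new reading comes with each control period).
- snapshot(name): name is "scene" or "top"; returns a dict with "image" (420x560x3 uint8, blue, green, red), "vfov" (degrees; the focal length in pixels is half the picture's height over the tangent of half this angle, whatever the lens; pixels are square), "cx", "cy" (the principal point, pixels), "k1" (the pictures are not rectified: a ray, as slopes to the right and down, at radius r is drawn at 1 + k1 r^2 times it, then the intrinsics apply), "R" (3x3) and "t" (3): a world point X has camera coordinates R X + t. Camera axes: x right, y down, z forward; pixel columns grow to the right and rows downward; lengths in m; the calibration is good to about 2 mm. A picture is of the moment at which its call begins. There is no depth.
- job.sign_off(): hands the job in; it is judged then, once.
The state is a dict: "clock": time; "qpos": joint angles; "dq": joint speeds; "joint_torque": joint torques, N m; "tcp_pos": TCP position; "tcp_rot": TCP orientation; "contact_force": force on the tool from outside, world axes, zero at the start; "moment": the same for the moment, N m; "width": finger opening in m; "gripper_force": force on a finger pad.
Only numpy, scipy, OpenCV 4.12 (cv2) and the standard library are available. Lean on these libraries where they do the work, as an engineer would, in place of code of your own. Each camera call takes 0.05 s, during which the arm holds its last target. There are 200 camera calls.

### The job

Slide the sealer tin along the bench, without lifting it, fully home into the open wooden stop, against its back board. Then unlock its child-resistant cap: press the cap down and, keeping it pressed, turn it anticlockwise (seen from above) until the lock ring under it reaches its end stop, its steel tongue in line with the small raised rib on the tin; let the cap spring back up and let go. Keep the tin upright and do not disturb the other things on the bench.

Things in the scene. Friction and masses are not known exactly. Their poses are not given: they have to be found in the camera images.
- tin_center (a point): Low rectangular metal sealer tin with a paper band, loose, about 0.7 kg, standing flat on the bench: 130 (its x) by 100 (its y) by 70 mm high. This point is its centre, 35 mm above its underside; z up. A round grey ribbed cap sits on the middle of its top. It starts 165 to 220 mm short of home, in front of the wooden stop's mouth, a little askew.
- tin: the same tin: this origin lies under its centre, on the bench; axes as tin_center
- cap_top (a point): Grey plastic cap: a disc 68 mm across and 14 mm thick, with an upright grip bar across it, 60 mm long (this point's x), 12 mm thick (its y), 22 mm high. This point is the centre of the bar's top, on the cap's vertical axis (the tin's axis); when the cap is up it is 120 mm above the tin's underside and the disc's flat shoulder beside the bar 98 mm. z up.
- cap_press (a joint): How far the whole cap is pressed down, m: 0 up (at rest), at most 0.009; it springs back. The spring begins at 3 N; from 0.003 (6 N) the studs inside the cap meet ribs on the lock ring; they are fully in between the ribs at 0.0055 to 0.006 (about 10 N) and carry the ring round; at the bottom about 20 N. Pressed too little, they click over the ribs.
- lock_ring (a joint): Turn of the steel lock ring under the cap (its tongue, 8 mm wide, reaches 44 mm from the axis), rad, anticlockwise from above positive: starts locked at 0 to 0.12 (0: tongue along the tin's +x); 1.2 is its end stop, unlocked. It turns only with the pressed cap, after a free play of up to 0.3; at the end stop the cap clicks over it. Unpressed, the cap spins freely.
- rib (a point): small raised metal rib (6 x 7 x 6 mm) on the tin's top that marks the unlocked position: 48.5 mm from the cap's axis, 1.2 rad anticlockwise from the tin's +x; this point is its centre
- dock_home (a point): Where the middle of the tin's underside is when the tin is fully home in the wooden stop; on the bench. This x points from the stop's open mouth to its back board (inner face 66 mm from here). Side strips: inner faces 56 mm to either side (y). The tin enters with its long side and its own x along this x; home, its rear end sticks out 35 mm behind the parallel part.
- dock: The wooden stop, fixed to the bench: a U of strips 18 mm thick, 30 mm high, no floor; origin and axes as dock_home. Its side strips run parallel from the back board to 30 mm on the mouth side of the origin, then flare outwards at about 14 degrees until 90 mm on the mouth side.
- hammer: a bystander, to be left where it is: hammer with a wooden handle, about 240 mm long, lying beyond the back board
- tile_stack: a bystander, to be left where it is: stack of five square tiles, 80 x 80 x 55 mm, origin under its centre
- stone: a bystander, to be left where it is: round grey stone, 86 mm across, 44 mm high, origin under its centre
- bowl: a bystander, to be left where it is: terracotta bowl, 110 mm across, 50 mm high, origin under its centre
- jar: a bystander, to be left where it is: closed jar with a label, 64 mm across, 85 mm high, origin under its centre
- brush: a bystander, to be left where it is: brush 200 mm long, lying flat
- offcut: a bystander, to be left where it is: glazed tile offcut, 70 x 50 x 15 mm, origin under its centre
Not all that is in view belongs to the job. Of the things like the tin, leave any that is turquoise; of the rest the smaller one is meant. There is more than one size of the dock; the one meant has the size given above.

How it is judged:
On the way, in this order (a step that is already met when the one before it is completed fails the run):
1. the tin stands fully home in the wooden stop, the cap still locked (x of tin_center in the frame of dock_home above -0.01 m and y of tin_center in the frame of dock_home between -0.012 and 0.012 m and angle between the x axis of tin_center and the x axis of dock_home, either way round below 0.15 rad and angle between tin_center's own z axis and vertical below 0.08 rad and value of joint lock_ring below 0.4 rad), for 0.2 s.
2. the cap is pressed and turned until the lock ring is at its end stop, the tin still home (x of tin_center in the frame of dock_home above -0.01 m and y of tin_center in the frame of dock_home between -0.012 and 0.012 m and angle between the x axis of tin_center and the x axis of dock_home, either way round below 0.15 rad and angle between tin_center's own z axis and vertical below 0.08 rad and value of joint lock_ring above 1 rad), for 0.1 s.
At the end, for the whole second after the job is handed in: The tin stands upright (within 0.08 rad) and at rest on the bench in the stop, within 10 mm of fully home along the stop, 12 mm sideways and 0.15 rad; the lock ring is turned past 1.0 rad (end stop 1.2); the cap has sprung back up (pressed less than 1.5 mm) (all of step 2 and value of joint cap_press below 0.0015 m and height (world z) of tin_center below 0.04 m and linear speed of tin below 0.01 m/s); the robot touches nothing.
It fails at once if the tin is lifted off the bench (its centre 15 mm up or more) (height (world z) of tin_center above 0.05 m).
It fails at once if the tin is tipped by more than 0.2 rad (angle between tin_center's own z axis and vertical above 0.2 rad).
It fails at once if a bystander is shoved more than 30 mm (distance of any of hammer, tile_stack, stone, bowl, jar, brush, offcut from where it was at the start of the episode above 0.03 m).
It also fails if it takes over 61 s, if anything falls off the work surface, if the arm or the gripper's body presses on something with over 40 N, if the wrist force passes 120 N, or if a joint passes its speed limit or range.

## Working session

There is one attempt and no reset: what is moved stays moved. The work goes in short steps, Python scripts to look and compute and a tool call to move; the robot and the scene stay as the last step left them, time stands still between calls to the robot, and variables do not carry over. Pictures are saved under pics/ and viewed, at most 10 in all, crops included, and the job is handed in when it is done.

Besides the shell and the picture viewer there is one more tool, called after "Call:" as name(argument=value, ...), one argument or row to a line, values as JSON. step_arm: Moves the arm, as the interface text tells. Shift numbers are shares of 0.25 m and turn numbers shares of 30 degrees, none past 1 either way. Its arguments: {"type":"object","properties":{"commands":{"type":"array","items":{"type":"array","items":{"type":"number","minimum":-1,"maximum":1}}},"grip_force":{"type":"number"}},"required":["commands"]}

```bash
mkdir -p pics; cat > h.py <<'E'
import numpy as np, cv2
from bench import read_state, snapshot, job
def K(s):
    f=210/np.tan(np.radians(s["vfov"])/2); return np.array([[f,0,s["cx"]],[0,f,s["cy"]],[0,0,1.]])
def D(s): return np.array([s["k1"],0,0,0,0.])
def ray(s,uv):
    # exact inverse of radial model
    k=K(s); d=(np.array(uv,float)-k[:2,2])/k[0,0]; rd=np.linalg.norm(d); r=rd
    for _ in range(50): r=rd/(1+s["k1"]*r*r)
    x=d*(r/rd if rd>0 else 1); R=np.array(s["R"]); return R.T@np.r_[x,1], -R.T@np.array(s["t"])
def at_z(s,uv,z):
    d,c=ray(s,uv); return c+d*(z-c[2])/d[2]
def proj(s,X):
    return cv2.projectPoints(np.array(X,float).reshape(-1,3),cv2.Rodrigues(np.array(s["R"]))[0],np.array(s["t"],float),K(s),D(s))[0].reshape(-1,2)
E
python3 - <<'E'
from h import *
for n in("scene","top"):
    s=snapshot(n); cv2.imwrite(f"pics/{n}0.png",cv2.resize(s["image"],(800,600),interpolation=cv2.INTER_CUBIC)); d,c=ray(s,(280,210)); print(n,s["vfov"],s["cx"],s["cy"],s["k1"],c,d/np.linalg.norm(d))
st=read_state();print(st)
E
```

```text
scene 44.318529556528745 271.99630475427784 207.39184467435257 -0.0907243629488744 [1.23972147 0.90888762 0.88191177] [-0.56114429 -0.60491215 -0.56497644]
top 44.167892119672004 281.91764486610924 223.49445649684353 -0.07653929100124035 [0.1452264  0.0558095  1.67354437] [ 0.24020973 -0.0017173  -0.97071949]
{'clock': 0.1, 'qpos': array([ 1.33208596,  0.32175032, -0.07008609,  1.45159274,  0.02259537,
        1.37082148, -0.05691355]), 'dq': array([-0.00063469, -0.00350924,  0.00072836, -0.00195793, -0.00119228,
        0.00014385, -0.00057523]), 'joint_torque': array([ 5.56979758e-04, -4.94875252e+01, -3.83525239e-01, -3.15209305e+01,
        1.30486325e-02,  7.43595738e-03, -1.07749295e-05]), 'tcp_pos': array([ 0.16241015, -0.62885879,  0.23031201]), 'tcp_rot': array([-3.11478143e+00, -3.95859648e-01,  4.95640461e-04]), 'contact_force': array([ 0.19800352,  0.40874869, -0.55136023]), 'moment': array([ 0.03179821, -0.03381487,  0.04820908]), 'gripper_force': 0.0, 'width': 0.08545517646631332}
```

View pics/top0.png

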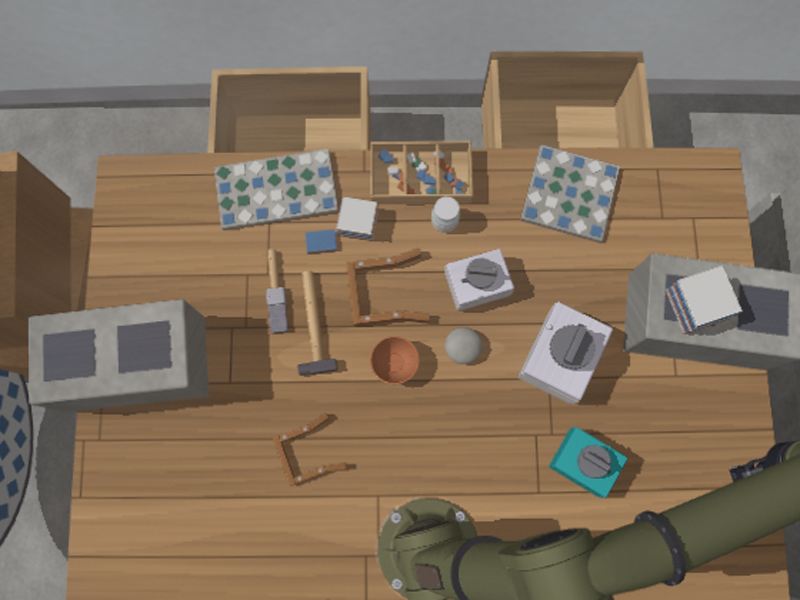

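View pics/scene0.png

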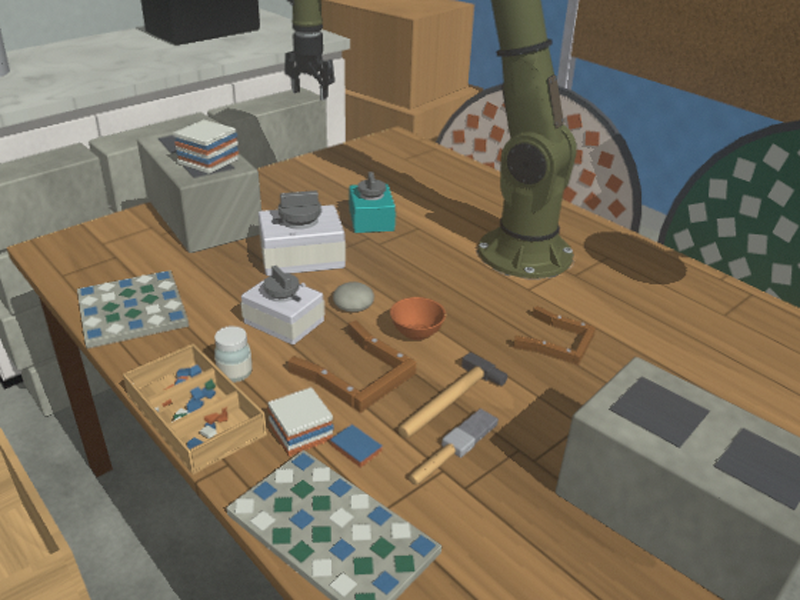

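The top picture shows the white small tin at about (480,280) in 800x600 pixels, the larger wooden stop at about (385,290) with its mouth to the right, the big tin at (565,350) and the turquoise one at (590,462). The tongue points left (towards the stop). I'll zoom in to measure.

```bash
python3 - <<'E'
from h import *
s=snapshot("top"); im=s["image"]
# crop cols 235-375, rows 160-265 -> 5.7x
c=im[165:240,235:365]; cv2.imwrite("pics/zoom1.png",cv2.resize(c,None,fx=6,fy=6,interpolation=cv2.INTER_CUBIC))
E
```

```text
(no output)
```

View pics/zoom1.png

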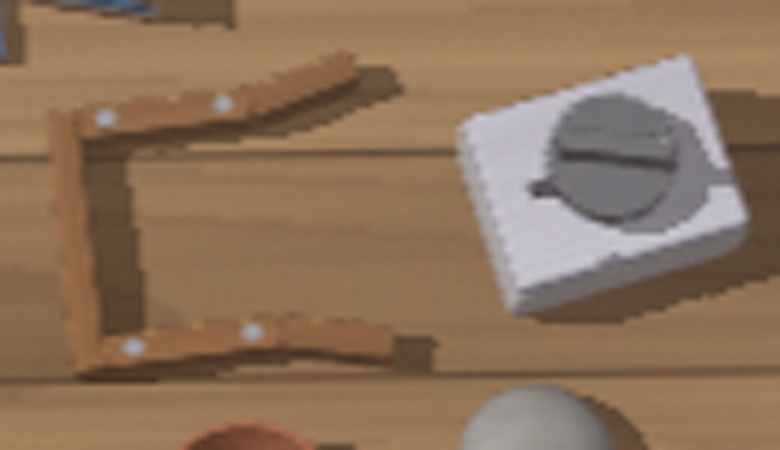

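```bash
cat >> h.py <<'E'
def cz(s,x,y,z,o=(235,165),f=6): return at_z(s,(o[0]+(x+.5)/f-.5,o[1]+(y+.5)/f-.5),z)
E
python3 - <<'E'
from h import *
np.set_printoptions(precision=4,suppress=True)
s=snapshot("top")
T=[cz(s,*p,.07)[:2] for p in[(476,122),(687,57),(746,215),(528,288)]]
print(np.array(T)); c=np.mean(T,0); print("ctr",c,[np.linalg.norm(T[i]-T[(i+1)%4]) for i in range(4)])
h=(T[0]-T[1])+(T[3]-T[2]); print("heading deg",np.degrees(np.arctan2(h[1],h[0])))
b=[cz(s,*p,.12)[:2] for p in[(560,152),(674,162)]]; print("bar",b,np.mean(b,0),np.linalg.norm(b[0]-b[1]),np.degrees(np.arctan2(*(b[0]-b[1])[::-1])))
t=cz(s,533,188,.076)[:2]; print("tongue",np.linalg.norm(t-c),np.degrees(np.arctan2(*(t-c)[::-1])))
S=[cz(s,*p,.03)[:2] for p in[(105,118),(222,104),(133,347),(252,332)]]
print("screws",np.array(S)); hd=(S[0]-S[1])+(S[2]-S[3]);hd/=np.linalg.norm(hd); n=np.array([-hd[1],hd[0]])
print("dock heading",np.degrees(np.arctan2(hd[1],hd[0])),"sep",(S[2]-S[0])@n,(S[3]-S[1])@n)
for p in[(50,115),(80,365),(78,115),(100,345)]: print("bb",(cz(s,*p,.03)[:2]-np.mean(S,0))@hd,(cz(s,*p,.03)[:2]-np.mean(S,0))@n)
print("mid",np.mean(S,0))
for n_,p,z in[("bowl",(245,480),.05),("stone",(540,450),.02)]: print(n_,cz(s,*p,z)[:2])
for p in[(446,215),(465,345),(395,360),(357,218)]: print(p,at_z(s,(p[0]*.7,p[1]*.7),.04)[:2])
E
```

```text
[[ 0.6238 -0.0577]
 [ 0.6588 -0.1731]
 [ 0.5699 -0.2008]
 [ 0.5315 -0.0827]]
ctr [ 0.596  -0.1286] [np.float64(0.12060969594285073), np.float64(0.0930887936514174), np.float64(0.12422997572229393), np.float64(0.09557798409783179)]
heading deg 107.4672806958469
bar [array([ 0.592 , -0.0974]), array([ 0.5857, -0.1566])] [ 0.5889 -0.127 ] 0.05952627503650124 83.98558337590724
tongue 0.04339625534800523 104.86069716290129
screws [[0.6411 0.144 ]
 [0.6481 0.0794]
 [0.5115 0.1291]
 [0.5188 0.0645]]
dock heading 96.35880992205945 sep 0.13043706402459226 0.13013489422180902
bb 0.0626044531194209 -0.0707739102789594
bb 0.06196660477243361 0.07152219720325967
bb 0.047273878369384 -0.06881698041064091
bb 0.04995542363230248 0.06186088631514279
mid [0.5799 0.1042]
bowl [0.4338 0.0692]
stone [ 0.4532 -0.0906]
(446, 215) [ 0.7526 -0.0577]
(465, 345) [ 0.4432 -0.0915]
(395, 360) [0.4115 0.0661]
(357, 218) [0.7483 0.1505]
```

```bash
python3 - <<'E'
from h import *
np.set_printoptions(precision=3,suppress=True)
t=snapshot("top");s=snapshot("scene")
def tri(a,b):
    d1,c1=ray(t,np.array(a)*.7);d2,c2=ray(s,np.array(b)*.7)
    k=np.linalg.lstsq(np.c_[d1,-d2],c2-c1,rcond=None)[0]; p,q=c1+k[0]*d1,c2+k[1]*d2; return (p+q)/2,np.linalg.norm(p-q)
print("block +x+y",tri((653,255),(180,186)))
print("stack corner",tri((740,300),(208,165)), tri((725,268),(205,160)))
print("block base",at_z(s,(190*.7,248*.7),0))
print("block -x+y top", [at_z(t,(630*.7,345*.7),z) for z in(.15,.2)])
print("big cap bar",tri((577,345),(299,200)))
for p in[(555,305),(611,325),(574,402),(520,380)]: print(at_z(t,np.array(p)*.7,.1))
E
```

```text
block +x+y (array([ 0.612, -0.493,  0.167]), np.float64(0.004414689390025619))
stack corner (array([ 0.488, -0.661,  0.139]), np.float64(0.0646033442138105)) (array([ 0.535, -0.602,  0.192]), np.float64(0.08853194643892369))
block base [ 0.605 -0.508  0.   ]
block -x+y top [array([ 0.417, -0.431,  0.15 ]), array([ 0.408, -0.415,  0.2  ])]
big cap bar (array([ 0.419, -0.319,  0.142]), np.float64(0.00337653271539574))
[ 0.518 -0.287  0.1  ]
[ 0.471 -0.408  0.1  ]
[ 0.305 -0.316  0.1  ]
[ 0.354 -0.202  0.1  ]
```

The small white tin (about (0.592,-0.128), heading about 107°), the 112 mm stop (home about (0.582,0.083), heading 96°) and their gap (0.21 m) agree with the given sizes. I'll fly over to behind the tin.

Call:
step_arm(
  commands=[
    [0.144,-0.073,-0.035,0,0,0,0.4],
    [0.144,-0.073,-0.035,0,0,0,0.4],
    [0.144,-0.073,-0.035,0,0,0,0.4],
    [0.144,-0.073,-0.035,0,0,0,0.4],
    [0.144,-0.073,-0.035,0,0,0,0.4],
    [0.144,-0.073,-0.035,0,0,0,0.4],
    [0.144,-0.073,0,0,0,0,0.4],
    [0.144,-0.073,0,0,0,0,0.4],
    [0.144,-0.073,0,0,0,0,0.4],
    [0.144,-0.073,0,0,0,0,0.4],
    [0.144,-0.073,0,0,0,0,0.4],
    [0.144,-0.073,0,0,0,0,0.4],
  ],
)

```text
clock: 1.3
tcp_pos: [0.5272, -0.3078, 0.2841]
tcp_rot: [3.116, 0.396, 0.0]
contact_force: [0.6, -0.9, -1.0]
width: 0.0596
gripper_force: 0.0
```

Call:
step_arm(
  commands=[
    [0.144,-0.073,0,0,0,0,0.4],
    [0.144,-0.073,0,0,0,0,0.4],
    [0.144,-0.073,0,0,0,0,0.4],
    [0,0,0,0,0,-0.23,0.4],
    [0,0,0,0,0,-0.23,0.4],
    [0,0,0,0,0,-0.23,0.4],
    [0,0,0,0,0,-0.23,0.4],
    [0,0,0,0,0,-0.23,0.4],
    [0,0,0,0,0,-0.23,0.4],
    [0,0,0,0,0,-0.23,0.4],
    [0,0,0,0,0,-0.23,0.4],
  ],
)

```text
clock: 2.22
tcp_pos: [0.6168, -0.2293, 0.2837]
tcp_rot: [-2.573, -1.802, 0.0]
contact_force: [0.2, 0.2, 0.1]
width: 0.0599
gripper_force: 0.0
```

Call:
step_arm(
  commands=[
    [0,0,0,0,0,-0.23,0.4],
    [0,0,0,0,0,-0.23,0.4],
    [0,0,0,0,0,-0.23,0.4],
    [0,0,0,0,0,-0.23,0.4],
    [0,0,0,0,0,-0.23,0.4],
    [0,0,0,0,0,0,0.4],
    [0,0,0,0,0,0,0.4],
  ],
)

```text
clock: 2.8
tcp_pos: [0.6168, -0.2294, 0.2837]
tcp_rot: [-1.934, -2.475, 0.0]
contact_force: [-0.2, -0.8, 0.1]
width: 0.0596
gripper_force: 0.0
```

```bash
cat >> h.py <<'E'
from scipy.spatial.transform import Rotation as Ro
def show(target=None,heading=None):
    st=read_state(); p=np.array(st["tcp_pos"]); R=Ro.from_rotvec(st["tcp_rot"]).as_matrix()
    hd=np.degrees(np.arctan2(R[1,0],R[0,0]))
    print("t",round(st["clock"],2),"tcp",p.round(4),"hd",hd.round(2),"tz",R[:,2].round(3),"w",round(st["width"],4),"F",np.round(st["contact_force"],2),"M",np.round(st["moment"],2),"q",np.round(st["qpos"],2))
    if target is not None: print("tool shares",(R.T@(np.array(target)-p)/.25).round(3))
    if heading is not None: print("wz share",round(-(heading-hd)/30,3))
    return st
E
python3 -c "
from h import *
show([0.624,-0.230,0.035],107.4)"
```

```text
t 2.8 tcp [ 0.6168 -0.2294  0.2837] hd 103.98 tz [-0.  0. -1.] w 0.0596 F [-0.16 -0.81  0.11] M [-0.02 -0.02  0.01] q [ 0.8   0.39 -0.66  1.33  0.24  1.5   0.4 ]
tool shares [-0.009  0.027  0.995]
wz share -0.114
```

Call:
step_arm(
  commands=[
    [-0.01,0.027,0.14,0,0,-0.11,0.4],
    [0,0,0.14,0,0,0,0.4],
    [0,0,0.14,0,0,0,0.4],
    [0,0,0.14,0,0,0,0.4],
    [0,0,0.14,0,0,0,0.4],
    [0,0,0.14,0,0,0,0.4],
    [0,0,0.1,0,0,0,0.4],
    [0,0,0.055,0,0,0,0.4],
    [0,0,0,0,0,0,0.4],
  ],
)

```text
clock: 3.55
tcp_pos: [0.6215, -0.2295, 0.0313]
tcp_rot: [-1.857, -2.526, 0.003]
contact_force: [-1.4, 0.4, -0.0]
width: 0.0598
gripper_force: 0.0
```

```bash
python3 - <<'E'
from h import *
show([0.611,-0.19,0.035],107.4)
s=snapshot("top"); c=s["image"][165:240,255:385]; cv2.imwrite("pics/z2.png",cv2.resize(c,None,fx=6,fy=6,interpolation=cv2.INTER_CUBIC))
E
```

```text
t 3.55 tcp [ 0.6215 -0.2295  0.0313] hd 107.37 tz [-0.006  0.002 -1.   ] w 0.0598 F [-1.36  0.38 -0.04] M [0.   0.02 0.01] q [ 0.76  0.59 -0.6   1.6   0.36  1.08  0.37]
tool shares [ 0.163  0.007 -0.014]
wz share -0.001
```

View pics/z2.png

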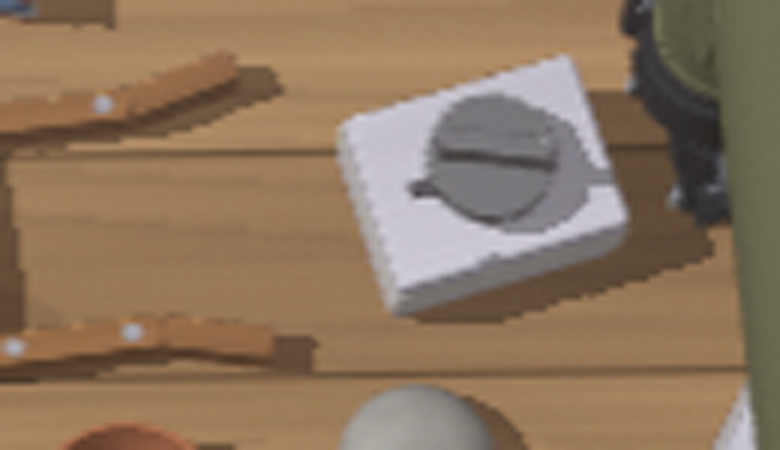

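The tin is where it was, gripper behind it. I push towards the mouth while swinging the heading to the stop's.

Call:
step_arm(
  commands=[
    [0.04,0.0075,-0.016,0,0,0,0.4],
    [0.04,0.0075,0,0,0,0,0.4],
    [0.03,0.006,0,0,0,0,0.4],
    [0.04,0.0075,0,0,0,0.04,0.4],
    [0.04,0.0065,0,0,0,0.04,0.4],
    [0.04,0.006,0,0,0,0.04,0.4],
    [0.04,0.005,0,0,0,0.04,0.4],
    [0.04,0.004,0,0,0,0.04,0.4],
    [0.04,0.003,0,0,0,0.04,0.4],
    [0.04,0.0025,0,0,0,0.04,0.4],
    [0.04,0.0015,0,0,0,0.04,0.4],
    [0.04,0.001,0,0,0,0.04,0.4],
  ],
)

```text
clock: 4.6
tcp_pos: [0.6111, -0.1167, 0.0418]
tcp_rot: [2.086, 2.338, -0.006]
contact_force: [-0.7, -9.4, 3.1]
width: 0.0598
gripper_force: 4.6
```

```bash
python3 - <<'E'
from h import *
show([0.5907,0.0073,0.035],96.4)
s=snapshot("top"); c=s["image"][165:240,235:365]; cv2.imwrite("pics/z3.png",cv2.resize(c,None,fx=6,fy=6,interpolation=cv2.INTER_CUBIC))
E
```

```text
t 4.6 tcp [ 0.6111 -0.1167  0.0418] hd 96.51 tz [ 0.004 -0.008 -1.   ] w 0.0598 F [-0.7  -9.45  3.09] M [-1.87  0.2   0.2 ] q [ 0.63  0.49 -0.61  1.71  0.33  1.04  0.02]
tool shares [ 0.502 -0.025  0.023]
wz share 0.004
```

View pics/z3.png

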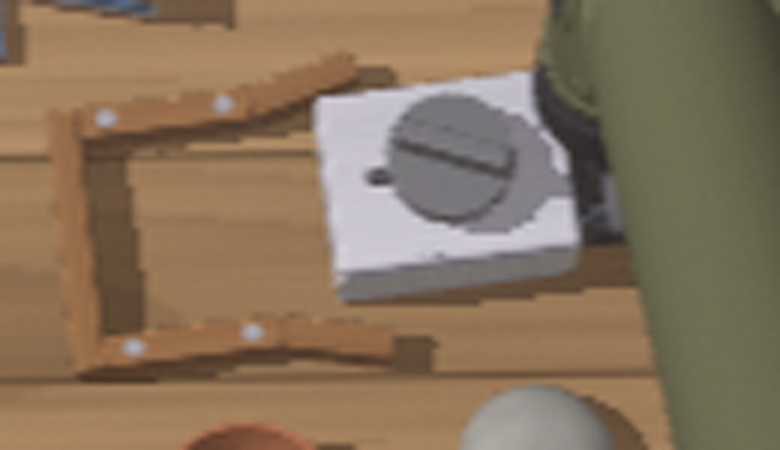

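```bash
python3 - <<'E'
from h import *
s=snapshot("top"); hd=np.array([-.1108,.9938]);n=np.array([-.9938,-.1108]);H=np.array([.5823,.0828])
b=np.mean([cz(s,*p,.12)[:2] for p in[(393,142),(512,168)]],0); print("bar",b,(b-H)@hd,(b-H)@n)
T=np.array([cz(s,*p,.07)[:2] for p in[(316,98),(533,72),(580,244),(337,272)]]); print(T,((T-H)@hd),(T-H)@n)
E
```

```text
bar [ 0.59116348 -0.04141012] -0.12442208726521724 0.004953952134264096
[[ 0.6384996   0.02810691]
 [ 0.65145805 -0.08936823]
 [ 0.55522349 -0.11124007]
 [ 0.54178532  0.01867013]] [-0.06058091 -0.1787635  -0.18983694 -0.05924324] [-0.04979117 -0.04965303  0.04840828  0.04736908]
```

The tin is aligned at the mouth, lateral error under 5 mm. I keep pushing.

Call:
step_arm(
  commands=[
    [0.04,0,0.002,0,0,0,0.4],
    [0.04,0,0.002,0,0,0,0.4],
    [0.04,0,0.002,0,0,0,0.4],
    [0.04,0,0.002,0,0,0,0.4],
    [0.04,0,0.002,0,0,0,0.4],
    [0.04,0,0.002,0,0,0,0.4],
    [0.04,0,0.002,0,0,0,0.4],
    [0.04,0,0,0,0,0,0.4],
    [0.04,0,0,0,0,0,0.4],
    [0.04,0,0,0,0,0,0.4],
    [0.03,0,0,0,0,0,0.4],
    [0.02,0,0,0,0,0,0.4],
  ],
)

```text
clock: 5.7
tcp_pos: [0.6007, -0.0062, 0.0394]
tcp_rot: [2.084, 2.336, -0.002]
contact_force: [1.4, -14.1, 12.6]
width: 0.0597
gripper_force: 7.3
```

Call:
step_arm(
  commands=[
    [0.01,0,0,0,0,0,0.4],
    [0.01,0,0,0,0,0,0.4],
    [0.01,0,0,0,0,0,0.4],
  ],
)

```text
clock: 5.95
tcp_pos: [0.6, -0.0003, 0.0394]
tcp_rot: [2.085, 2.334, -0.003]
contact_force: [2.0, -14.2, 11.6]
width: 0.0598
gripper_force: 7.5
```

```bash
python3 - <<'E'
from h import *
show([0.5907,0.0073,0.035],96.4)
E
```

```text
t 5.95 tcp [ 6.00e-01 -3.00e-04  3.94e-02] hd 96.46 tz [ 0.008 -0.01  -1.   ] w 0.0598 F [  2.03 -14.17  11.58] M [-2.79 -0.23  0.  ] q [ 0.48  0.46 -0.65  1.77  0.33  1.02 -0.18]
tool shares [ 0.035 -0.034  0.017]
wz share 0.002
```

Call:
step_arm(
  commands=[
    [0.01,0,-0.01,0,0,0,0.4],
    [0.01,0,-0.005,0,0,0,0.4],
    [0.01,0,0,0,0,0,0.4],
  ],
)

```text
clock: 6.2
tcp_pos: [0.5955, 0.0128, 0.04]
tcp_rot: [2.087, 2.345, -0.002]
contact_force: [0.3, -15.5, 3.3]
width: 0.0597
gripper_force: 7.2
```

Call:
step_arm(
  commands=[
    [0.008,0,0,0,0,0,0.4],
    [0.008,0,0,0,0,0,0.4],
    [0,0,0,0,0,0,0.4],
  ],
)

```text
clock: 6.45
tcp_pos: [0.5954, 0.0127, 0.04]
tcp_rot: [2.087, 2.34, -0.008]
contact_force: [0.4, -13.5, 3.8]
width: 0.0598
gripper_force: 6.6
```

Call:
step_arm(
  commands=[
    [0.008,0,0,0,0,0,0.4],
    [0.008,0,0,0,0,0,0.4],
    [0,0,0,0,0,0,0.4],
  ],
)

```text
clock: 6.7
tcp_pos: [0.5953, 0.0126, 0.0401]
tcp_rot: [2.087, 2.336, -0.014]
contact_force: [-0.2, -19.3, 4.6]
width: 0.0598
gripper_force: 9.7
```

The tin has stopped against the board (TCP no longer advances, force rises). Back off, up, and look.

Call:
step_arm(
  commands=[
    [-0.04,0,0,0,0,0,0.4],
    [-0.1,0,0,0,0,0,0.4],
    [-0.1,0,-0.08,0,0,0,0.4],
    [-0.1,0,-0.12,0,0,0,0.4],
    [-0.1,0,-0.12,0,0,0,0.4],
    [-0.1,0,-0.12,0,0,0,0],
    [-0.1,0,-0.1,0,0,0,0],
    [-0.1,0,0,0,0,0,0],
    [-0.1,0,0,0,0,0,0],
    [0,0,0,0,0,0,0],
  ],
)

```text
clock: 7.53
tcp_pos: [0.6188, -0.1916, 0.1745]
tcp_rot: [2.094, 2.34, -0.001]
contact_force: [0.1, -1.1, -1.2]
width: 0.0428
gripper_force: 0.0
```

```bash
python3 - <<'E'
from h import *
show()
s=snapshot("top"); a=s["image"][165:240,235:350]
q=snapshot("scene"); b=q["image"][190:290,170:300]
a=cv2.resize(a,None,fx=6,fy=6,interpolation=cv2.INTER_CUBIC)
cv2.imwrite("pics/z4.png",a)
E
```

```text
t 7.53 tcp [ 0.6188 -0.1916  0.1745] hd 96.35 tz [ 0.001 -0.002 -1.   ] w 0.0428 F [ 0.13 -1.07 -1.21] M [-0.07  0.07  0.03] q [ 0.73  0.41 -0.62  1.52  0.25  1.29  0.2 ]
```

View pics/z4.png

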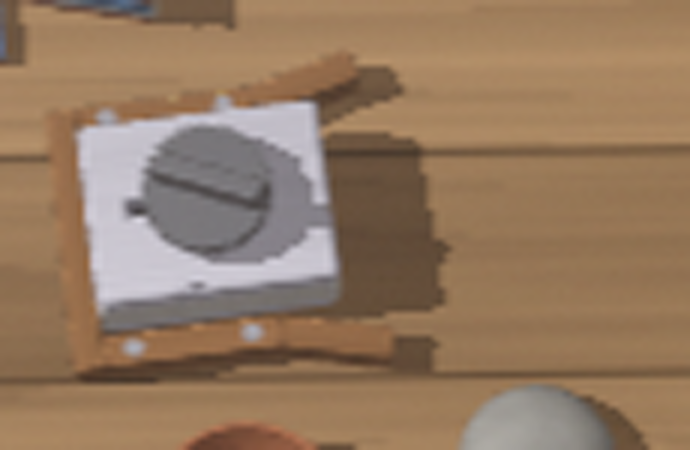

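```bash
python3 - <<'E'
from h import *
s=snapshot("top"); hd=np.array([-.1108,.9938]);n=np.array([-.9938,-.1108]);H=np.array([.5823,.0828])
P=[cz(s,*p,.12)[:2] for p in[(165,150),(268,182),(148,171),(258,201)]]
b=np.mean(P,0); d=P[0]-P[1]+P[2]-P[3]; print("bar",b,(b-H)@hd,(b-H)@n,np.degrees(np.arctan2(*d[::-1])),np.linalg.norm(d)/2)
T=np.array([cz(s,*p,.07)[:2] for p in[(77,128),(317,101),(340,274),(100,304)]]); print(T,((T-H)@hd),(T-H)@n, T.mean(0))
t=cz(s,135,207,.076)[:2]; 
for c in(b,T.mean(0)): print("tongue",np.linalg.norm(t-c),np.degrees(np.arctan2(*(t-c)[::-1])))
# automatic disc measure: ellipse of dark grey at z~.098
im=cv2.cvtColor(s["image"],cv2.COLOR_BGR2GRAY)
print(im[190:206:3,255:285:3]); 
E
```

```text
bar [0.58173932 0.08488374] 0.0021329468078609853 0.00032632119802095165 72.34004446341514 0.05780812261786079
[[0.62365476 0.15688266]
 [0.63680507 0.02759864]
 [0.54066602 0.01709614]
 [0.52622192 0.14475666]] [ 0.06904124 -0.06089828 -0.06068345  0.06778598] [-0.04930672 -0.04805083  0.04865584  0.0488656 ] [0.58183694 0.08658352]
tongue 0.04097429803365967 95.82606082370782
tongue 0.03929413081639304 96.21925581483279
[[194 192 148 112 119 119 119 119 126 130]
 [197 171 120 121 120 120 107 120 110 131]
 [199 163 121 103  76  94 123 121  74 129]
 [166  90 120 121 120 120 113  83  85 130]
 [200 198 120 120 121 120 120 122 121 132]
 [200 200 201 110 119 119 108 120 131 130]]
```

Tin home (length spans the stop to the board, centre within 3 mm), tongue near 0 rad, bar heading 72°, cap axis (0.582, 0.085). Now move over the cap.

Call:
step_arm(
  commands=[
    [0.14,-0.003,0,0,0,0,0],
    [0.14,-0.003,0,0,0,0,0],
    [0.14,-0.003,0,0,0,0,0],
    [0.14,-0.003,0,0,0,0,0],
    [0.14,-0.003,0,0,0,0,0],
    [0.14,-0.003,0,0,0,0,0],
    [0.14,-0.003,0,0,0,0,0],
    [0.137,-0.003,0,0,0,0,0],
    [0,0,0,0,0,0.2,0],
    [0,0,0,0,0,0.2,0],
    [0,0,0,0,0,0.2,0],
    [0,0,0,0,0,0.2,0],
  ],
)

```text
clock: 8.68
tcp_pos: [0.5789, 0.094, 0.1742]
tcp_rot: [-2.529, -1.861, -0.0]
contact_force: [-0.7, -0.3, -0.1]
width: 0.0421
gripper_force: 0.0
```

Call:
step_arm(
  commands=[
    [0,0,0,0,0,0,0],
    [0,0,0,0,0,0,0],
  ],
)

```text
clock: 8.85
tcp_pos: [0.5793, 0.0928, 0.1743]
tcp_rot: [-2.524, -1.869, -0.0]
contact_force: [-0.4, -0.1, -0.4]
width: 0.0423
gripper_force: 0.0
```

```bash
python3 - <<'E'
from h import *
show([0.5818,.0852,.103],72.3)
E
```

```text
t 8.85 tcp [0.5793 0.0928 0.1743] hd 73.04 tz [-0.     0.001 -1.   ] w 0.0423 F [-0.42 -0.13 -0.41] M [0.02 0.01 0.01] q [ 0.38  0.29 -0.69  1.67  0.19  1.25 -0.65]
tool shares [-0.026  0.018  0.285]
wz share 0.025
```

Call:
step_arm(
  commands=[
    [-0.026,0.018,0.06,0,0,0.02,0],
    [0,0,0.08,0,0,0,0],
    [0,0,0.08,0,0,0,0],
    [0,0,0.045,0,0,0,0],
    [0,0,0.02,0,0,0,0],
    [0,0,0,0,0,0,0],
  ],
)

```text
clock: 9.35
tcp_pos: [0.5816, 0.0834, 0.1019]
tcp_rot: [-2.537, -1.85, 0.003]
contact_force: [-0.3, 0.6, 0.2]
width: 0.0429
gripper_force: 0.0
```

Call:
step_arm(
  commands=[
    [0,0,0,0,0,0,-0.3],
    [0,0,0,0,0,0,-0.5],
    [0,0,0,0,0,0,-0.7],
    [0,0,0,0,0,0,-1],
    [0,0,0,0,0,0,-1],
    [0,0,0,0,0,0,-1],
  ],
  grip_force=35,
)

```text
clock: 9.85
tcp_pos: [0.583, 0.0833, 0.1038]
tcp_rot: [2.539, 1.849, 0.002]
contact_force: [-1.6, 1.1, 3.3]
width: 0.0112
gripper_force: 38.1
```

```bash
python3 - <<'E'
from h import *
show([0.5818,.0852,.101],72.3)
q=snapshot("scene"); b=q["image"][150:300,170:350]
cv2.imwrite("pics/z5.png",cv2.resize(b,None,fx=4,fy=4,interpolation=cv2.INTER_CUBIC))
E
```

```text
t 9.85 tcp [0.583  0.0833 0.1038] hd 72.11 tz [ 0.001  0.    -1.   ] w 0.0112 F [-1.61  1.14  3.29] M [ 0.24  0.15 -0.05] q [ 0.37  0.36 -0.67  1.74  0.25  1.12 -0.68]
tool shares [ 0.006 -0.007  0.011]
wz share -0.006
```

View pics/z5.png

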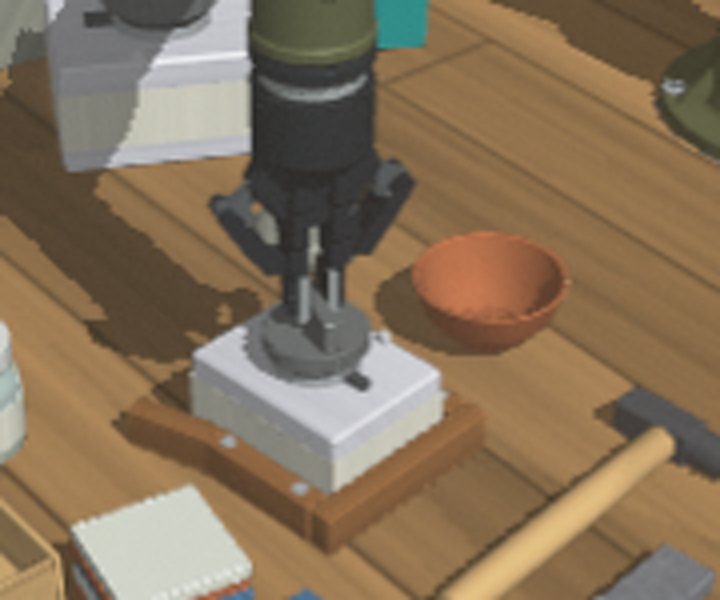

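The bar at about (322,310) is gripped, the tin home, the tongue at (355,380). Now press.

Call:
step_arm(
  commands=[
    [0,0,0.008,0,0,0,-1],
    [0,0,0.008,0,0,0,-1],
    [0,0,0.008,0,0,0,-1],
    [0,0,0,0,0,0,-1],
    [0,0,0,0,0,0,-1],
  ],
)

```text
clock: 10.32
tcp_pos: [0.583, 0.0833, 0.0983]
tcp_rot: [2.54, 1.848, 0.001]
contact_force: [-2.9, -0.2, 11.2]
width: 0.0109
gripper_force: 39.1
```

Call:
step_arm(
  commands=[
    [0,0,0.008,0,0,0,-1],
    [0,0,0.002,0,0,0,-1],
    [0,0,0,0,0,0,-1],
  ],
)

```text
clock: 10.57
tcp_pos: [0.5831, 0.0832, 0.0964]
tcp_rot: [2.539, 1.848, 0.001]
contact_force: [-5.4, -0.1, 14.2]
width: 0.0112
gripper_force: 39.7
```

Call:
step_arm(
  commands=[
    [0,0,0,0,0,-0.1,-1],
    [0,0,0,0,0,-0.1,-1],
    [0,0,0,0,0,-0.1,-1],
    [0,0,0,0,0,-0.1,-1],
    [0,0,0,0,0,-0.1,-1],
    [0,0,0,0,0,-0.1,-1],
  ],
)

```text
clock: 11.07
tcp_pos: [0.5845, 0.0831, 0.0969]
tcp_rot: [2.215, 2.223, 0.004]
contact_force: [-1.6, 0.5, 12.8]
width: 0.0108
gripper_force: 39.5
```

```bash
python3 -c "
from h import *
show()"
```

```text
t 11.07 tcp [0.5845 0.0831 0.0969] hd 90.21 tz [ 0.004 -0.    -1.   ] w 0.0108 F [-1.63  0.51 12.84] M [0.08 0.39 0.07] q [ 0.41  0.38 -0.72  1.74  0.28  1.12 -0.39]
```

Call:
step_arm(
  commands=[
    [0,0,0.005,0,0,-0.1,-1],
    [0,0,0,0,0,-0.1,-1],
    [0,0,0,0,0,-0.1,-1],
    [0,0,0,0,0,-0.1,-1],
    [0,0,0,0,0,-0.1,-1],
    [0,0,0,0,0,-0.1,-1],
    [0,0,0,0,0,-0.1,-1],
    [0,0,0,0,0,-0.1,-1],
    [0,0,0,0,0,-0.1,-1],
    [0,0,0,0,0,-0.1,-1],
  ],
)

```text
clock: 11.9
tcp_pos: [0.5868, 0.0837, 0.0967]
tcp_rot: [1.562, 2.717, 0.009]
contact_force: [2.8, 0.7, 13.5]
width: 0.011
gripper_force: 39.6
```

```bash
python3 -c "
from h import *
show()"
```

```text
t 11.9 tcp [0.5868 0.0837 0.0967] hd 120.2 tz [ 0.009  0.001 -1.   ] w 0.011 F [ 2.79  0.67 13.48] M [ 0.33 -0.41 -0.14] q [ 0.48  0.41 -0.81  1.74  0.33  1.12  0.09]
```

Call:
step_arm(
  commands=[
    [0,0,0.002,0,0,-0.1,-1],
    [0,0,0,0,0,-0.1,-1],
    [0,0,0,0,0,-0.1,-1],
    [0,0,0,0,0,-0.1,-1],
    [0,0,0,0,0,-0.1,-1],
    [0,0,0,0,0,-0.1,-1],
    [0,0,0,0,0,-0.1,-1],
    [0,0,0,0,0,-0.1,-1],
    [0,0,0,0,0,-0.1,-1],
    [0,0,0,0,0,-0.1,-1],
  ],
)

```text
clock: 12.73
tcp_pos: [0.5883, 0.0852, 0.0969]
tcp_rot: [0.809, 3.024, 0.012]
contact_force: [4.6, 3.7, 14.2]
width: 0.0107
gripper_force: 51.5
```

```bash
python3 -c "
from h import *
show()"
```

```text
t 12.73 tcp [0.5883 0.0852 0.0969] hd 150.06 tz [ 0.013  0.005 -1.   ] w 0.0107 F [ 4.62  3.7  14.15] M [ 0.96 -1.08 -1.22] q [ 0.56  0.45 -0.92  1.74  0.39  1.13  0.57]
```

Call:
step_arm(
  commands=[
    [0,0,0,0,0,-0.1,-1],
    [0,0,0,0,0,-0.1,-1],
    [0,0,0,0,0,-0.1,-1],
    [0,0,0,0,0,-0.1,-1],
  ],
)

```text
clock: 13.07
tcp_pos: [0.5887, 0.0861, 0.0971]
tcp_rot: [0.485, 3.091, 0.012]
contact_force: [6.9, 5.6, 13.6]
width: 0.0106
gripper_force: 41.4
```

```bash
python3 -c "
from h import *
show()"
```

```text
t 13.07 tcp [0.5887 0.0861 0.0971] hd 162.18 tz [ 0.014  0.006 -1.   ] w 0.0106 F [ 6.88  5.56 13.63] M [ 1.31 -1.27 -0.7 ] q [ 0.58  0.47 -0.96  1.74  0.41  1.14  0.77]
```

Call:
step_arm(
  commands=[
    [0,0,0,0,0,-0.1,-1],
    [0,0,0,0,0,-0.1,-1],
    [0,0,0,0,0,-0.1,-1],
    [0,0,0,0,0,0,-1],
  ],
)

```text
clock: 13.4
tcp_pos: [0.5888, 0.0868, 0.0972]
tcp_rot: [0.238, 3.119, 0.012]
contact_force: [7.2, 4.9, 13.4]
width: 0.011
gripper_force: 40.0
```

```bash
python3 - <<'E'
from h import *
show()
a=snapshot("scene")["image"][190:280,190:290]; b=snapshot("top")["image"][170:230,240:300]
a=cv2.resize(a,(440,396),interpolation=cv2.INTER_CUBIC); b=cv2.resize(b,(360,360),interpolation=cv2.INTER_CUBIC); b=cv2.copyMakeBorder(b,0,36,0,0,cv2.BORDER_CONSTANT)
cv2.imwrite("pics/z6.png",np.hstack([a,b]))
E
```

```text
t 13.4 tcp [0.5888 0.0868 0.0972] hd 171.26 tz [ 0.014  0.007 -1.   ] w 0.011 F [ 7.24  4.91 13.35] M [ 1.3  -1.36  0.03] q [ 0.6   0.48 -0.99  1.74  0.44  1.15  0.91]
```

View pics/z6.png

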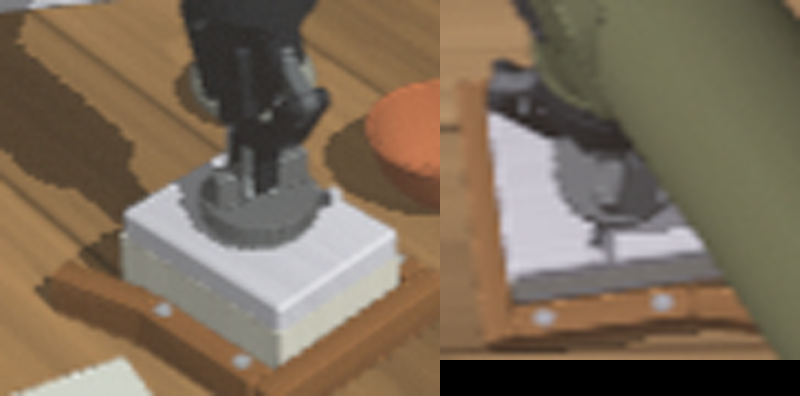

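Tongue at (328,197) in the left crop stands at the rib just behind it (335,192); the turning moment peaked and fell to zero, so the end stop was reached. Let the cap up, then release.

Call:
step_arm(
  commands=[
    [0,0,-0.008,0,0,0,-1],
    [0,0,-0.008,0,0,0,-1],
    [0,0,-0.008,0,0,0,-1],
    [0,0,0,0,0,0,-1],
  ],
)

```text
clock: 13.83
tcp_pos: [0.5877, 0.0866, 0.1019]
tcp_rot: [0.241, 3.121, 0.012]
contact_force: [7.5, 6.5, 4.8]
width: 0.0108
gripper_force: 38.9
```

Call:
step_arm(
  commands=[
    [0,0,0,0,0,0,-0.7],
    [0,0,0,0,0,0,-0.4],
    [0,0,0,0,0,0,0],
    [0,0,0,0,0,0,0.1],
    [0,0,0,0,0,0,0.1],
    [0,0,0,0,0,0,0.1],
  ],
)

```text
clock: 14.33
tcp_pos: [0.5822, 0.0822, 0.0982]
tcp_rot: [-0.245, -3.131, 0.001]
contact_force: [-0.6, -0.1, 0.8]
width: 0.0469
gripper_force: 0.0
```

Call:
step_arm(
  commands=[
    [0,0,-0.04,0,0,0,0.1],
    [0,0,-0.08,0,0,0,0.1],
    [0,0,-0.12,0,0,0,0.1],
    [0,0,-0.12,0,0,0,0.1],
    [0,0,-0.12,0,0,0,0.1],
    [0,0,0,0,0,0,0.1],
  ],
)

```text
clock: 14.83
tcp_pos: [0.5856, 0.0843, 0.2257]
tcp_rot: [0.243, 3.122, 0.002]
contact_force: [0.6, 0.9, 0.7]
width: 0.047
gripper_force: 0.0
```

```bash
python3 -c "
from h import *
show()"
```

```text
t 14.83 tcp [0.5856 0.0843 0.2257] hd 171.09 tz [ 0.01   0.001 -1.   ] w 0.047 F [0.56 0.87 0.66] M [ 0.07 -0.09  0.05] q [ 0.67  0.36 -1.06  1.59  0.32  1.37  0.99]
```

Call:
step_arm(
  commands=[
    [0,-0.14,0,0,0,0,0.1],
    [0,-0.14,0,0,0,0,0.1],
    [0,-0.14,0,0,0,0,0.1],
    [0,-0.14,0,0,0,0,0.1],
    [0,-0.14,0,0,0,0,0.1],
    [0,-0.14,0,0,0,0,0.1],
    [0,0,0,0,0,0,0.1],
  ],
)

```text
clock: 15.42
tcp_pos: [0.5483, -0.1347, 0.2184]
tcp_rot: [-0.263, -3.129, 0.008]
contact_force: [-0.0, -1.2, 0.4]
width: 0.0469
gripper_force: 0.0
```

```bash
python3 - <<'E'
from h import *
show()
b=snapshot("top")["image"][165:240,235:350]
cv2.imwrite("pics/z7.png",cv2.resize(b,None,fx=6,fy=6,interpolation=cv2.INTER_CUBIC))
E
```

```text
t 15.42 tcp [ 0.5483 -0.1347  0.2184] hd 170.38 tz [-0.002 -0.005 -1.   ] w 0.0469 F [-0.05 -1.21  0.38] M [-0.11  0.03 -0.01] q [ 1.06  0.28 -1.02  1.66  0.25  1.34  1.4 ]
```

View pics/z7.png

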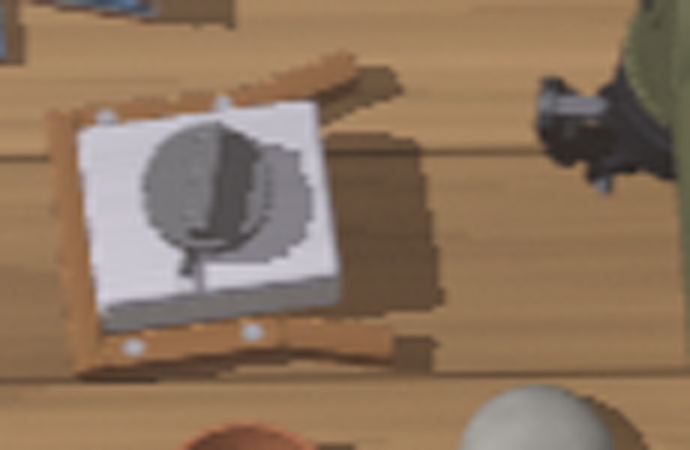

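The tin is still home; the tongue at (187,265) points to the near side, the rib shows at (198,287). I'll check the angle.

```bash
python3 - <<'E'
from h import *
s=snapshot("top"); c=np.array([.5818,.0858])
for n,p,z in[("tongue",(186,268),.076),("rib",(198,287),.073)]:
    t=cz(s,*p,z)[:2]-c; print(n,np.linalg.norm(t),np.arctan2(t[1],t[0])-np.radians(96.4))
E
```

```text
tongue 0.04024843532691026 1.130614153460094
rib 0.0483047441277204 1.317997076080379
```

```bash
python3 - <<'E'
from h import *
s=snapshot("top"); c=np.array([.5818,.0858])
def px(r,a,z):
    a+=np.radians(96.4); u=proj(s,[c[0]+r*np.cos(a),c[1]+r*np.sin(a),z])[0]; return ((u-[235,165]+.5)*6-.5).round(0)
print("rib1.2",px(.0485,1.2,.073),px(.0485,1.2,.07),"tongue0",px(.044,0,.076))
for a in(.9,1.0,1.1,1.2): print(a,px(.036,a,.076),px(.044,a,.076))
b=cv2.resize(s["image"][200:216,258:276],None,fx=30,fy=30,interpolation=cv2.INTER_CUBIC); cv2.imwrite("pics/z8.png",b)
E
```

```text
rib1.2 [187. 285.] [188. 287.] tongue0 [128. 208.]
0.9 [174. 254.] [166. 267.]
1.0 [180. 257.] [174. 271.]
1.1 [187. 260.] [181. 274.]
1.2 [193. 262.] [189. 276.]
```

View pics/z8.png

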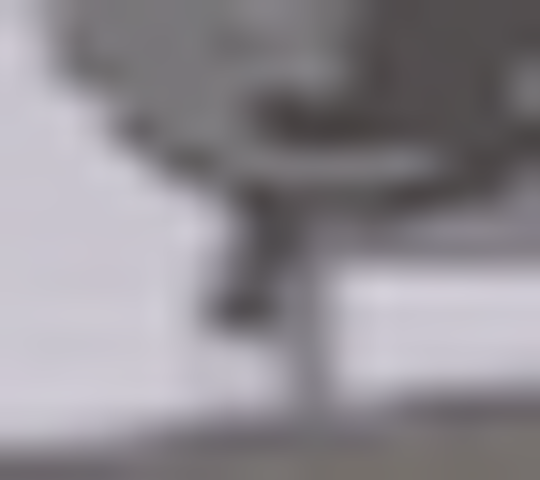

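The close-up shows the tongue tip at (240,300), with the pale rib right beyond it. Against the predicted pixels that is about 1.15–1.2 rad, so the ring is at its end stop and I'm handing in.

```bash
python3 -c "
from bench import job
print(job.sign_off())"
```

```text
the job is handed in; nothing more can be done
None
```

The sealer tin is fully home in the wooden stop and its cap is unlocked: the lock ring measures about 1.15–1.2 rad, tongue at the rib. I let the cap up and released it, the gripper is clear of everything, and the job is handed in; the hand-in gave no verdict.

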